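# Take the middle case out of the stack

### The arm

A 6-joint arm with a two-finger parallel gripper is mounted at the origin on a cart in front of the work surface, level with it; the furniture and walls round the work are solid. World frame = base frame: x ahead of the robot, y to its left, z up, the work surface at z = 0. Lengths are in m, angles in rad, forces in N, time in s.
With the tool pointing down it reaches from about 0.225 to 0.875 m from the base axis. Payload 3.4 kg.
Tool frame: the origin (TCP) lies on the centre line of the jaws, within the pads' length; the fingertips stand 19 mm ahead of it and the grasp point (between the pads) is the TCP (nose_length is the distance from the TCP to the fingertips, in m); z points along the fingers, y is the direction in which the jaws open and shut (so a half turn about z gives the same grasp; the last joint's range is limited). The gripper opens to 85 mm and grips with 20 to 120 N. Pads are 22 mm wide; open, the fingers measure 114 mm over their backs; the gripper's body (76 mm by 85 mm) begins 54 mm behind the grasp point. The pads swing forward as they close: fully open they stand 13 mm farther back than shut.
Start: joints at [1.124, 0.276, 1.505, -0, 1.361, -0.121], TCP at [0.184, 0.545, 0.25] pointing down, gripper open.
Joint ranges: [-2.89, 2.89], [-0.75, 2.08], [0.22, 2.7], [-1.18, 4.32], [0.11, 2.71], [-2.7, 2.7]. Speed limits (rad/s): [2.57, 2.57, 3.14, 3.14, 3.14, 3.14].

### API

Orientations are given as a unit quaternion [w, x, y, z].
In Python, from rig import * gives the robot as it stands.
- The arm moves only by the shell command python3 -m jog 'ROWS' [OPENING] [FORCE]. ROWS is JSON, one flat list of numbers, 6 for each row, row after row: the shift along the tool's x, y, z in mm, then the turn, a rotation vector about the tool's x, y, z in degrees. In form: [tx, ty, tz, wx, wy, wz, tx, ty, tz, wx, wy, wz, ...]. A call has 1 to 10 rows; each row is the pose to reach, as a shift and turn from the pose commanded when the call began, along the tool's axes at that moment; what a row does not reach only later rows make up. A row lasts 1/8 s, in which the tool goes at most 62.5 mm and 10.7 degrees, less where a joint would pass 70% of its speed; a pose out of reach is approached as far as the arm can. A call with a gripper value outside its range is refused whole. OPENING is the closure, from 0 (fully open) to 1 (shut), set as the call begins (- or left out, the last holds). The fingers move at their own pace and stop on an object; FORCE is the grip in N (left out, the last holds). Time passes only in rows, so rows that repeat a pose let the fingers close. It gives the time, the measured TCP pose, the force and the opening at its end, in the units of the state.
- get_state(): the state, without advancing time (a new reading comes with each control period).
- get_image(name): name is "scene" or "top" or "wrist"; returns a dict with "frame" (400x640x3 uint8, red, green, blue), "camera_matrix" (3x3 intrinsics, pixels), "rvec" (rotation vector, rad) and "tvec" (3), from world to camera coordinates, as OpenCV has them. Camera axes: x right, y down, z forward; pixel columns grow to the right and rows downward; lengths in m; the calibration is good to about 2 mm. The wrist camera is an equidistant fisheye: a pixel r from the principal point sees the ray r / f radians off the axis. A picture is of the moment at which its call begins. There is no depth.
- sign_off(): hands the job in, once; it reports no verdict.
The state is a dict: "clock": time; "qpos": joint angles; "qd": joint speeds; "effort": joint torques, N m; "position": TCP position; "ee_rot": TCP orientation; "contact_force": force on the tool from outside, world axes, zero at the start; "moment": the same for the moment, N m; "width": finger opening in m.
Only numpy, scipy, OpenCV 4.12 (cv2) and the standard library are available. Lean on these libraries where they do the work, as an engineer would, in place of code of your own. Each camera call takes 0.05 s, during which the arm holds its last target.

### The job

The middle one of the three stacked wooden cases has to go out for calibration. Lift the top case off and set it down aside on the free desk, lay the middle case flat on the papers in the raised white tray, then put the top case back squarely on the bottom case, which stays where it is. Keep the cases level and let go of everything at the end.

Things in the scene. Friction and masses are not known exactly. Their poses are not given: they have to be found in the camera images.
- case_top_center (a point): Centre (half-way up) of the top case of the stack of three. All three are equal closed wooden cases, 110 mm long (own x) x 56 mm wide (own y) x 44 mm high (z), 0.15 to 0.31 kg, resting flat on each other without interlocking. The long axis points roughly away from the robot.
- case_middle_center (a point): Centre (half-way up) of the middle case; size and axes as the top case. On every case the lowest 33 mm have the full size and the upper 11 mm are stepped in by 4 mm all round, so fingers holding a case across its 56 mm width may reach up to 10 mm below its underside without gripping the case beneath.
- case_bottom_center (a point): Centre (half-way up, 22 mm above the desk) of the bottom case, which stands on the desk; size and axes as the top case. The desk to the right of the stack (world -y) is clear for at least 150 mm. A smaller lone wooden case farther back is not part of the work.
- out_tray_papers (a point): Centre of the top of the papers in the raised white tray, which stands fixed on legs to the left of the stack. The papers are a firm level surface 157 mm above the desk, 244 mm (own x) x 332 mm (own y); the tray's rim stands 21 mm above them. Its x points away from the robot, y to the left.
Things that resemble listed ones, but are neither listed nor needed, are in the scene too. What is shaped like the part that bears case_top_center but turquoise is not meant.

How it is judged:
On the way, in this order (a step that is already met when the one before it is completed fails the run):
1. the top case is off the stack, set down on the desk and let go, while the middle case still lies on the bottom case (height (world z) of case_top_center below 0.032 m and contact force between the fingers and case_top below 0.2 N and horizontal distance between case_middle_center and case_bottom_center below 0.022 m and height (world z) of case_middle_center above 0.058 m), for 0.2 s.
2. the middle case lies flat on the papers in the raised tray and is let go, with the top case still down on the desk (x of case_middle_center in the frame of out_tray_papers between -0.122 and 0.122 m and y of case_middle_center in the frame of out_tray_papers between -0.166 and 0.166 m and z of case_middle_center in the frame of out_tray_papers between 0.014 and 0.028 m and angle between case_middle_center's own z axis and vertical below 0.08 rad and contact force between the fingers and case_middle below 0.2 N and height (world z) of case_top_center below 0.032 m), for 0.2 s.
At the end, for the whole second after the job is handed in: The top case rests on the bottom case, level, centred on it within 15 mm and lined up with it within 0.2 rad (about 11 degrees); the bottom case stands within 30 mm of where it was; the middle case lies flat on the papers inside the rim of the raised tray; all are at rest (x of case_middle_center in the frame of out_tray_papers between -0.122 and 0.122 m and y of case_middle_center in the frame of out_tray_papers between -0.166 and 0.166 m and z of case_middle_center in the frame of out_tray_papers between 0.014 and 0.028 m and horizontal distance between case_top_center and case_bottom_center below 0.015 m and angle between the x axis of case_top_center and the x axis of case_bottom_center, either way round below 0.2 rad and z of case_top_center in the frame of case_bottom_center between 0.038 and 0.05 m and angle between each of case_top_center, case_bottom_center, case_middle_center's own z axis and vertical below 0.08 rad and distance of case_bottom_center from where it was at the start of the episode below 0.03 m and linear speed of each of case_top, case_middle below 0.02 m/s); the robot touches nothing.
It fails at once if a case is tipped by more than 0.5 rad (angle between any of case_top_center, case_middle_center, case_bottom_center's own z axis and vertical above 0.5 rad).
It also fails if it takes over 64 s, if anything falls off the work surface, if the arm or the gripper's body presses on something with over 40 N, if the wrist force passes 120 N, or if a joint passes its speed limit or range.

## Working session

There is one attempt and no reset: what is moved stays moved. The work goes in short steps, Python scripts to look and compute and a shell command to move; the robot and the scene stay as the last step left them, time stands still between calls to the robot, and variables do not carry over. Pictures are saved under pics/ and viewed, and the job is handed in when it is done.

```bash
ls; mkdir -p pics; python3 - <<'E'
from rig import *
import cv2,pickle
s=get_state();print(s)
for n in ["scene","top","wrist"]:
    d=get_image(n);cv2.imwrite(f"pics/{n}0.png",d["frame"][:,:,::-1]);pickle.dump(d,open(f"{n}0.pkl","wb"))
    print(n,d["camera_matrix"],d["rvec"],d["tvec"])
E
```

```text
pics
{'clock': 0.0, 'qpos': array([ 1.12398463e+00,  2.76564204e-01,  1.50614122e+00, -1.47765493e-05,
        1.36074415e+00, -1.20980001e-01]), 'qd': array([-2.22236988e-04,  1.00518411e-03,  1.25498923e-03, -4.18474566e-05,
       -5.35062065e-04,  2.14063365e-04]), 'effort': array([-6.92501708e-04, -4.16774976e+01, -2.45811921e+01, -1.73593376e-04,
        1.08361157e-02,  1.42743588e-05]), 'position': array([0.18382951, 0.54427672, 0.24945405]), 'ee_rot': array([-2.53124592e-04,  1.62194531e-01,  9.86758366e-01, -8.93319987e-04]), 'contact_force': array([0.08266273, 0.1860768 , 0.22462435]), 'moment': array([ 0.00930633, -0.02534195, -0.02512157]), 'width': 0.08547615622840334}
scene [[446.33323548   0.         319.98106663]
 [  0.         446.33323548 193.98626344]
 [  0.           0.           1.        ]] [ 2.07985133 -0.67309974  0.354922  ] [-0.41119586  0.25693635  0.88526972]
top [[363.23317698   0.         322.87004034]
 [  0.         363.23317698 199.53694274]
 [  0.           0.           1.        ]] [ 2.19672007 -2.14295679  0.07456034] [-0.01919192  0.50561871  1.03976911]
wrist [[309.70691629   0.         320.30282347]
 [  0.         309.70691629 201.29245332]
 [  0.           0.           1.        ]] [-2.31959862 -1.66631535 -0.27892086] [-0.57372237 -0.04263046  0.38004415]
```

View pics/scene0.png

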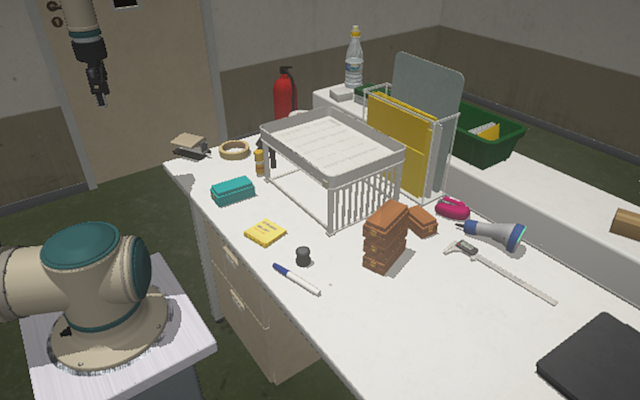

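View pics/top0.png

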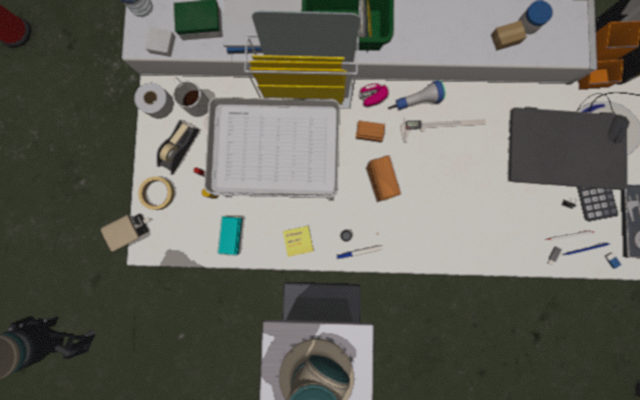

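View pics/wrist0.png

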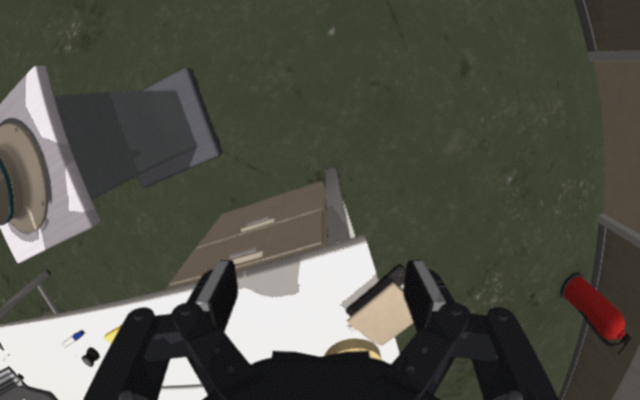

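The scene view shows the stack at about (385,237), with the lone case behind it at (422,220). In the top view the stack is at (383,178), the tray at (274,147) and the turquoise decoy at (230,235). Next I'll zoom in on the stack.

```bash
cat > h.py <<'E'
import numpy as np,cv2
def ray(d,uv):
    R=cv2.Rodrigues(np.array(d["rvec"]))[0];t=np.array(d["tvec"]).ravel();K=d["camera_matrix"]
    c=-R.T@t; v=R.T@np.linalg.inv(K)@np.array([uv[0],uv[1],1.]); return c,v
def onz(d,uv,z):
    c,v=ray(d,uv); return c+v*(z-c[2])/v[2]
def proj(d,P):
    return cv2.projectPoints(np.array(P,float).reshape(-1,1,3),np.array(d["rvec"],float),np.array(d["tvec"],float),d["camera_matrix"],None)[0].reshape(-1,2)
def mask(d):
    h=cv2.cvtColor(d["frame"],cv2.COLOR_RGB2HSV)
    return cv2.inRange(h,(3,90,40),(16,255,255))
E
python3 - <<'E'
from h import *;import pickle
for n in("top","scene"):
    d=pickle.load(open(n+"0.pkl","rb"));c,_=ray(d,(320,200));print(n,c)
    m=mask(d)
    for k in cv2.findContours(m,0,1)[0]:
        a=cv2.contourArea(k)
        if a>100: print(a,cv2.minAreaRect(k),cv2.boxPoints(cv2.minAreaRect(k)).tolist())
    x,y,w,hh=(350,110,70,100) if n=="top" else (345,185,110,100)
    im=cv2.resize(d["frame"][y:y+hh,x:x+w,::-1],None,fx=7 if n=="scene" else 6,fy=7 if n=="scene" else 6,interpolation=cv2.INTER_CUBIC)
    im=im[:600];cv2.imwrite(f"pics/{n}z.png",im)
    if n=="top":
        for p in [(210,100),(338,101),(337,197),(209,194)]: print("rim",onz(d,p,.178))
E
```

```text
top [ 0.41592486 -0.02522543  1.07866055]
916.5 ((382.7248229980469, 178.0825653076172), (40.994964599609375, 24.711917877197266), 73.3007583618164) [[365.00006103515625, 162.0], [388.6697998046875, 154.89907836914062], [400.4495849609375, 194.16513061523438], [376.77984619140625, 201.26605224609375]]
418.0 ((369.8624267578125, 130.7816619873047), (26.895315170288086, 17.313444137573242), 7.594643592834473) [[355.3886413574219, 137.58514404296875], [357.6768493652344, 120.423583984375], [384.3362121582031, 123.97817993164062], [382.0480041503906, 141.13973999023438]]
2276.5 ((611.5733032226562, 55.234275817871094), (44.87297821044922, 82.8530044555664), 19.50244903564453) [[576.5939331054688, 86.79367065429688], [604.2542114257812, 8.69416618347168], [646.5526733398438, 23.674880981445312], [618.8923950195312, 101.77438354492188]]
rim [0.74142508 0.28613717 0.178     ]
rim [ 0.74528545 -0.04152506  0.178     ]
rim [ 0.49979248 -0.04441026  0.178     ]
rim [0.49964398 0.27606161 0.178     ]
scene [-0.01046064 -0.72016754  0.70714219]
2183.5 ((392.8024597167969, 227.9219970703125), (52.695377349853516, 80.54934692382812), 57.094757080078125) [[344.6756286621094, 227.6805419921875], [412.3024597167969, 183.9219970703125], [440.9292907714844, 228.1634521484375], [373.3024597167969, 271.9219970703125]]
```

View pics/topz.png

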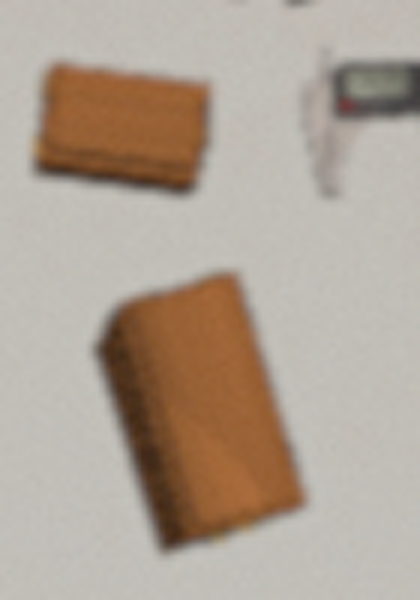

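View pics/scenez.png

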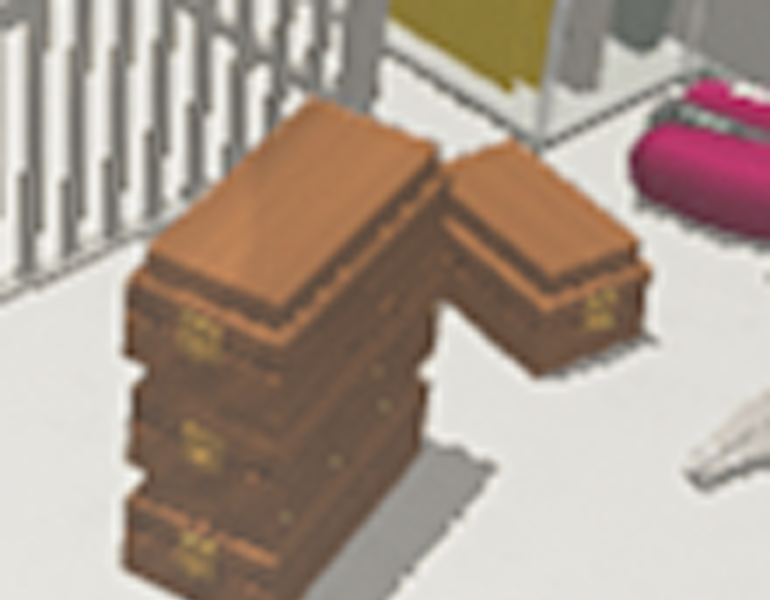

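```bash
python3 - <<'E'
from h import *;import pickle
d=pickle.load(open("scene0.pkl","rb"))
def rep(P,name):
    P=np.array(P)[:,:2];c=P.mean(0)
    # order BL, FL(far left), FR, NR
    L=(P[1]-P[0]+P[2]-P[3])/2; W=(P[1]-P[2]+P[0]-P[3])/2
    print(name,c.round(4),"len",np.linalg.norm(L).round(4),"wid",np.linalg.norm(W).round(4),"yawL",np.degrees(np.arctan2(L[1],L[0])).round(1),"yawW",np.degrees(np.arctan2(-W[0],W[1])).round(1))
z=[(148,242),(318,98),(438,150),(275,305)]
rep([onz(d,(x/7+345-.43,y/7+185-.43),.132) for x,y in z],"scene top face")
t=pickle.load(open("top0.pkl","rb"))
z=[(185,545),(125,305),(238,272),(305,505)]
z=[(190,530),(122,310),(238,272),(303,503)]
rep([onz(t,(x/6+350-.42,y/6+110-.42),.132) for x,y in z],"top top face")
# bottoms of visible front edges in scene: near-left / near-right lower corners at levels
for nm,x,y,zz in [("top NL33",130,280,.121),("top NR33",282,345,.121),("bot NL0",125,565,0),("mid NL33",135,383,.077),("bot NL33",127,495,.033),("bot NR33",278,568,.033)]:
    print(nm,onz(d,(x/7+345-.43,y/7+185-.43),zz).round(4))
E
```

```text
scene top face [ 0.5627 -0.1716] len 0.0989 wid 0.0457 yawL 16.0 yawW 13.3
top top face [ 0.5603 -0.1703] len 0.1033 wid 0.0521 yawL 16.9 yawW 17.3
top NL33 [ 0.503  -0.1632  0.121 ]
top NR33 [ 0.5191 -0.2135  0.121 ]
bot NL0 [ 0.5093 -0.1629  0.    ]
mid NL33 [ 0.5088 -0.1623  0.077 ]
bot NL33 [ 0.5066 -0.1645  0.033 ]
bot NR33 [ 0.5228 -0.2179  0.033 ]
```

```bash
cat >> h.py <<'E'
from scipy.spatial.transform import Rotation as Rn
def delta(s,x,y,z,yawdeg):
    "yawdeg: world angle of tool y axis"
    w,a,b,c=s["ee_rot"];R0=Rn.from_quat([a,b,c,w]).as_matrix()
    q=np.radians(yawdeg);ty=np.array([np.cos(q),np.sin(q),0]);tz=np.array([0,0,-1.]);R=np.column_stack([np.cross(ty,tz),ty,tz])
    t=R0.T@(np.array([x,y,z])-s["position"])*1000
    print("shift mm",t.round(1),"turn deg",np.degrees(Rn.from_matrix(R0.T@R).as_rotvec()).round(2),"tool y yaw now",np.degrees(np.arctan2(R0[1,1],R0[0,1])).round(2),"pos",s["position"].round(4),"t",s["clock"],"q6",s["qpos"][5].round(2))
E
cat > d.py <<'E'
import sys
from h import *; from rig import *
delta(get_state(),*map(float,sys.argv[1:]))
E
python3 d.py .561 -.171 .26 -73.5
```

```text
shift mm [-586.2 -557.1   -9.7] turn deg [-4.0000e-02  9.0000e-02  1.4483e+02] tool y yaw now 71.33 pos [0.1839 0.5444 0.2496] t 0.15 q6 -0.12
```

```bash
python3 -m jog '[-586,-557,-10,0,0,144.8,-586,-557,-10,0,0,144.8,-586,-557,-10,0,0,144.8,-586,-557,-10,0,0,144.8,-586,-557,-10,0,0,144.8,-586,-557,-10,0,0,144.8,-586,-557,-10,0,0,144.8,-586,-557,-10,0,0,144.8,-586,-557,-10,0,0,144.8,-586,-557,-10,0,0,144.8]' 0 40; python3 d.py .561 -.171 .26 -73.5
```

```text
clock: 1.4
position: [0.4759, -0.0101, 0.258]
ee_rot: [-0.0, 0.893, 0.45, 0.0]
contact_force: [0.1, 0.7, 0.2]
width: 0.0855
shift mm [-78.8 164.1  -2. ] turn deg [-1.000e-02 -4.000e-02  3.702e+01] tool y yaw now -36.48 pos [ 0.4759 -0.0101  0.258 ] t 1.4 q6 0.47
```

```bash
python3 -m jog '[-79,164,-2,0,0,37,-79,164,-2,0,0,37,-79,164,-2,0,0,37,-79,164,-2,0,0,37,-79,164,-2,0,0,37,-79,164,-2,0,0,37]' 0 40; python3 - <<'E'
from rig import *
from h import *
import pickle
delta(get_state(),.561,-.171,.26,-73.5)
for n in ["scene","top","wrist"]:
    d=get_image(n);cv2.imwrite(f"pics/{n}1.png",d["frame"][:,:,::-1]);pickle.dump(d,open(f"{n}1.pkl","wb"))
E
```

```text
clock: 2.15
position: [0.561, -0.168, 0.2599]
ee_rot: [-0.0, 0.989, 0.148, -0.0]
contact_force: [-0.5, -0.2, 0.5]
width: 0.0853
shift mm [-0.9  2.9 -0.1] turn deg [-0.03  0.02  0.51] tool y yaw now -72.99 pos [ 0.561  -0.168   0.2599] t 2.15 q6 0.86
```

View pics/wrist1.png

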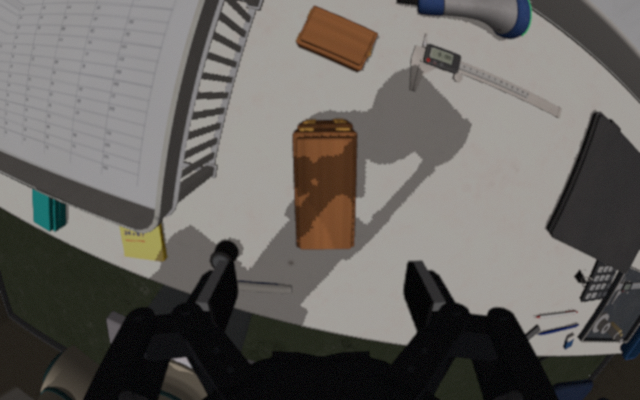

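The wrist view shows the top case at columns 293–356, rows 133–248, nearly upright in the picture. I'll zoom and measure its corners.

```bash
cat >> h.py <<'E'
def wray(d,uv):
    R=cv2.Rodrigues(np.array(d["rvec"]))[0];t=np.array(d["tvec"]).ravel();K=d["camera_matrix"]
    p=np.array([(uv[0]-K[0,2])/K[0,0],(uv[1]-K[1,2])/K[1,1]]);th=np.hypot(*p)
    v=np.array([*(p/max(th,1e-9)*np.sin(th)),np.cos(th)]); return -R.T@t,R.T@v
def wonz(d,uv,z):
    c,v=wray(d,uv); return c+v*(z-c[2])/v[2]
def rep(P,name):
    P=np.array(P)[:,:2];c=P.mean(0)
    L=(P[1]-P[0]+P[2]-P[3])/2; W=(P[1]-P[2]+P[0]-P[3])/2
    print(name,c.round(4),"len",np.linalg.norm(L).round(4),"wid",np.linalg.norm(W).round(4),"yawL",np.degrees(np.arctan2(L[1],L[0])).round(1),"yawW",np.degrees(np.arctan2(-W[0],W[1])).round(1))
def crop(d,x,y,w,h,f,fn):
    cv2.imwrite(fn,cv2.resize(d["frame"][y:y+h,x:x+w,::-1],None,fx=f,fy=f,interpolation=cv2.INTER_CUBIC))
E
python3 - <<'E'
from h import *;import pickle
d=pickle.load(open("wrist1.pkl","rb"));crop(d,280,110,100,150,4,"pics/w1z.png");print(wray(d,(320,200)))
E
```

```text
(array([ 0.64217401, -0.14344066,  0.38271524]), array([-0.31081861, -0.09402251, -0.94580736]))
```

View pics/w1z.png

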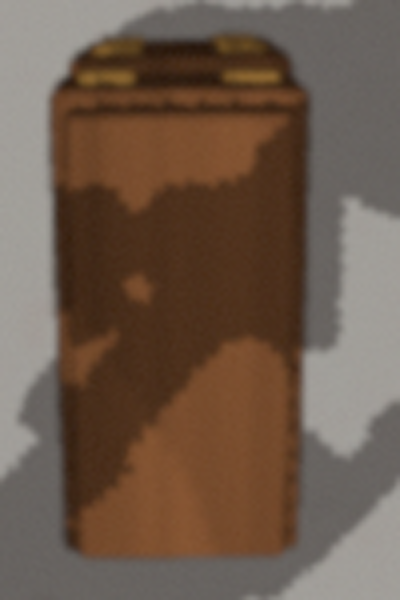

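```bash
python3 - <<'E'
from h import *;import pickle
d=pickle.load(open("wrist1.pkl","rb"))
f=lambda x,y,z:wonz(d,(x/4+280-.37,y/4+110-.37),z)
rep([f(82,553,.132),f(70,112,.132),f(290,112,.132),f(284,553,.132)],"top face")
rep([f(67,545,.121),f(54,92,.121),f(306,92,.121),f(299,545,.121)],"wide121")
E
python3 d.py .563 -.172 .15 -73.5
```

```text
top face [ 0.5646 -0.1715] len 0.0999 wid 0.0454 yawL 17.7 yawW 17.0
wide121 [ 0.5643 -0.1717] len 0.1065 wid 0.0543 yawL 17.7 yawW 17.0
shift mm [  0.5   4.6 110.3] turn deg [ 0.01 -0.02  0.49] tool y yaw now -73.01 pos [ 0.5612 -0.1678  0.2603] t 2.3 q6 0.86
```

```bash
python3 d.py .5635 -.1715 .112 -72.9
```

```text
shift mm [  1.1   4.2 148.3] turn deg [ 0.01 -0.02 -0.11] tool y yaw now -73.01 pos [ 0.5612 -0.1678  0.2603] t 2.3 q6 0.86
```

```bash
python3 -m jog '[1,4,50,0,0,0,1,4,90,0,0,0,1,4,110,0,0,0,1,4,125,0,0,0,1,4,138,0,0,0,1,4,148,0,0,0,1,4,148,0,0,0,1,4,148,0,0,0]' 0 40; python3 -m jog '[0,0,0,0,0,0,0,0,0,0,0,0,0,0,0,0,0,0,0,0,0,0,0,0,0,0,0,0,0,0,0,0,0,0,0,0]' 1 40;  python3 d.py .5635 -.1715 .112 -72.9
```

```text
clock: 3.3
position: [0.5639, -0.1723, 0.1126]
ee_rot: [0.0, 0.989, 0.147, 0.001]
contact_force: [0.9, 0.1, 0.1]
width: 0.0854
clock: 4.05
position: [0.5638, -0.1721, 0.1127]
ee_rot: [0.0, 0.989, 0.147, 0.0]
contact_force: [-0.9, 2.0, 5.2]
width: 0.0556
shift mm [-0.1 -0.6  0.7] turn deg [ 0.02 -0.05 -0.2 ] tool y yaw now -73.1 pos [ 0.5638 -0.1721  0.1127] t 4.05 q6 0.86
```

```bash
python3 -m jog '[0,0,-5,0,0,0,0,0,-15,0,0,0,0,0,-30,0,0,0,0,0,-45,0,0,0,0,0,-45,0,0,0,0,0,-45,0,0,0]'; python3 - <<'E'
from rig import *
from h import *
d=get_image("scene");cv2.imwrite("pics/s2.png",cv2.resize(d["frame"][130:300,290:510,::-1],None,fx=3,fy=3))
delta(get_state(),.545,-.305,.155,-72.9)
E
```

```text
clock: 4.8
position: [0.5633, -0.172, 0.1571]
ee_rot: [-0.0, 0.989, 0.147, -0.0]
contact_force: [-0.2, -0.1, -2.8]
width: 0.0549
shift mm [-56.  122.1   1.6] turn deg [-0.04  0.04 -0.2 ] tool y yaw now -73.1 pos [ 0.5631 -0.1719  0.1567] t 4.85 q6 0.86
```

View pics/s2.png

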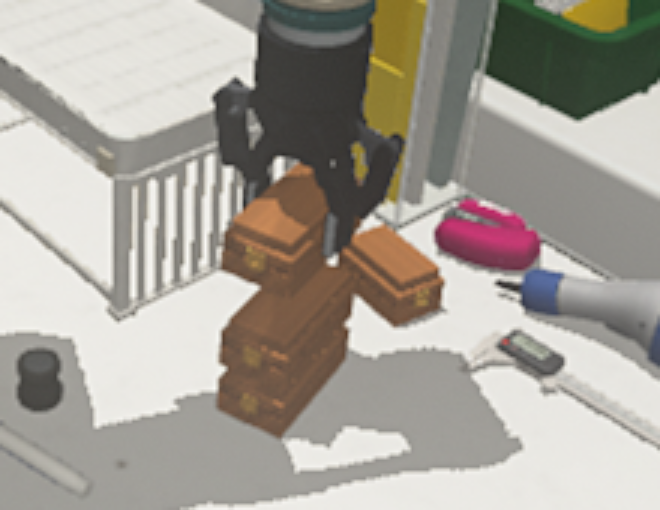

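The top case hangs level in the jaws at (275,225), and the other two are still stacked at (285,360). Moving it aside and down.

```bash
python3 -m jog '[-10,22,0,0,0,0,-28,61,0,0,0,0,-45,98,0,0,0,0,-56,122,0,0,0,0,-56,122,30,0,0,0,-56,122,60,0,0,0,-56,122,90,0,0,0,-56,122,110,0,0,0,-56,122,122,0,0,0,-56,122,122,0,0,0]'; python3 d.py .545 -.305 .0245 -72.9
```

```text
clock: 6.1
position: [0.5448, -0.3047, 0.0339]
ee_rot: [-0.001, 0.989, 0.147, -0.001]
contact_force: [-0.2, 0.8, -2.1]
width: 0.0554
shift mm [0.1 0.4 9.4] turn deg [-0.12  0.08 -0.2 ] tool y yaw now -73.1 pos [ 0.5448 -0.3047  0.0339] t 6.1 q6 0.65
```

```bash
python3 -m jog '[0,0,4,0,0,0,0,0,7,0,0,0,0,0,9,0,0,0,0,0,9,0,0,0,0,0,9,0,0,0]'
```

```text
clock: 6.72
position: [0.5455, -0.3052, 0.0262]
ee_rot: [0.0, 0.989, 0.147, 0.0]
contact_force: [0.9, -0.4, -2.5]
width: 0.0554
```

```bash
python3 -m jog '[0,0,1,0,0,0,0,0,2,0,0,0,0,0,2,0,0,0,0,0,2,0,0,0]'
```

```text
clock: 7.22
position: [0.5455, -0.3052, 0.0247]
ee_rot: [0.0, 0.989, 0.147, 0.0]
contact_force: [-2.9, 2.2, 5.6]
width: 0.0552
```

Contact shows as +5.6 N. I'll release and lift, then go above the stack to look.

```bash
python3 -m jog '[0,0,0,0,0,0,0,0,0,0,0,0,0,0,0,0,0,0,0,0,-30,0,0,0,0,0,-80,0,0,0,0,0,-140,0,0,0,0,0,-190,0,0,0,0,0,-190,0,0,0]' 0 40; python3 d.py .564 -.173 .215 -72.9
```

```text
clock: 8.22
position: [0.5477, -0.3067, 0.2192]
ee_rot: [0.004, 0.989, 0.147, 0.004]
contact_force: [0.2, -0.3, -1.2]
width: 0.0858
shift mm [  54.5 -123.2    3.5] turn deg [ 0.48 -0.37 -0.19] tool y yaw now -73.09 pos [ 0.5477 -0.3067  0.2192] t 8.225 q6 0.65
```

```bash
python3 -m jog '[26,-60,0,0,0,0,55,-122,0,0,0,0,55,-122,0,0,0,0,55,-122,0,0,0,0,55,-122,0,0,0,0]'; python3 - <<'E'
from rig import *
from h import *
import pickle
delta(get_state(),.564,-.173,.215,-72.9)
for n in ["top","wrist","scene"]:
    d=get_image(n);pickle.dump(d,open(n+"2.pkl","wb"))
    if n=="wrist": 
        cv2.imwrite("pics/w2.png",d["frame"][:,:,::-1]); crop(d,280,110,100,150,4,"pics/w2z.png")
    if n=="scene": crop(d,310,180,190,120,4,"pics/s2z.png")
E
```

```text
clock: 8.85
position: [0.5624, -0.1737, 0.2134]
ee_rot: [0.0, 0.989, 0.146, -0.0]
contact_force: [-0.1, -0.2, -0.3]
width: 0.0854
shift mm [ 1.8 -0.2 -1.6] turn deg [ 0.01  0.05 -0.25] tool y yaw now -73.15 pos [ 0.5624 -0.1737  0.2134] t 8.85 q6 0.86
```

View pics/w2.png

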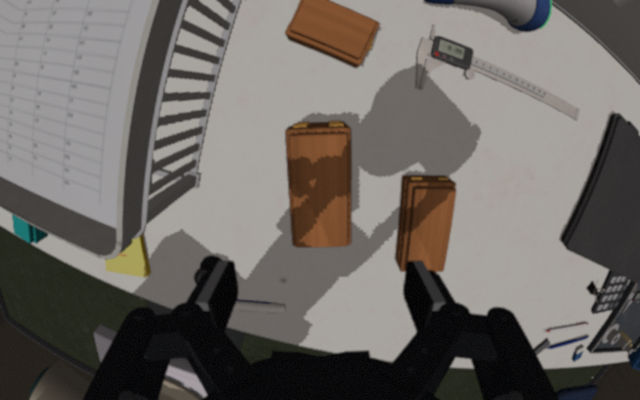

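View pics/w2z.png

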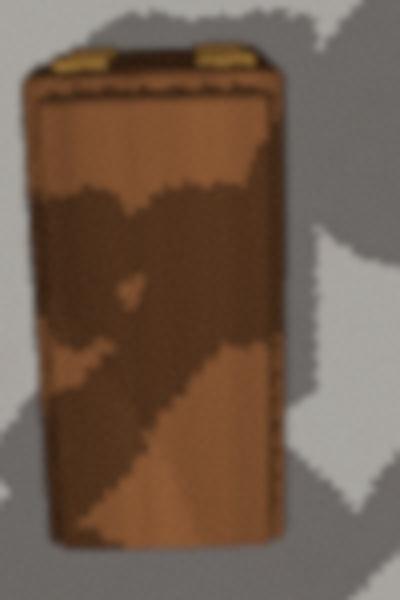

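View pics/s2z.png

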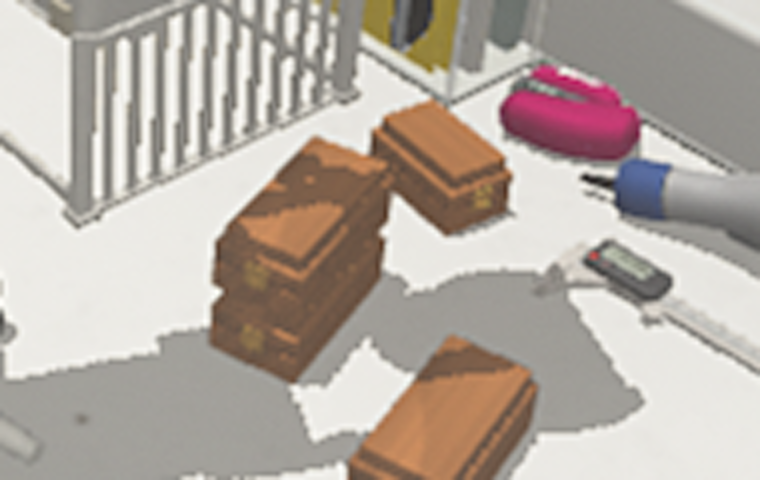

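The top case is down flat at (428,222) in the wrist view, and the middle case is still stacked at (320,185). I'll measure the middle case, and the papers from the top view.

```bash
python3 - <<'E'
from h import *;import pickle
d=pickle.load(open("wrist2.pkl","rb"))
f=lambda x,y,z:wonz(d,(x/4+280-.37,y/4+110-.37),z)
rep([f(63,547,.088),f(38,100,.088),f(270,100,.088),f(270,547,.088)],"mid top face")
rep([f(50,540,.077),f(25,78,.077),f(286,78,.077),f(285,540,.077)],"mid wide")
t=pickle.load(open("top2.pkl","rb"));crop(t,195,85,160,125,5,"pics/tr.png")
E
python3 d.py .565 -.174 .068 -72.9
```

```text
mid top face [ 0.5672 -0.1724] len 0.0998 wid 0.0466 yawL 18.4 yawW 16.8
mid wide [ 0.567  -0.1727] len 0.1071 wid 0.0549 yawL 18.3 yawW 16.8
shift mm [  2.5   1.  145.7] turn deg [-0.    0.02 -0.3 ] tool y yaw now -73.2 pos [ 0.5624 -0.1738  0.2137] t 9.0 q6 0.86
```

View pics/tr.png

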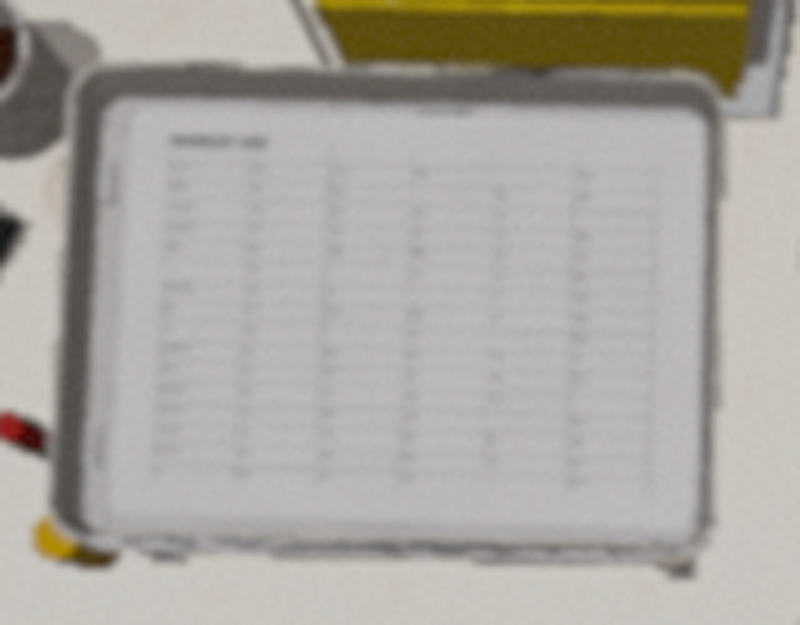

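```bash
python3 - <<'E'
from h import *;import pickle
t=pickle.load(open("top2.pkl","rb"))
P=[onz(t,(x/5+195-.4,y/5+85-.4),.157) for x,y in [(85,530),(105,97),(708,108),(695,540)]];print(np.round(P,3));rep(P,"papers")
E
python3 -m jog '[4,0,50,0,0,0,4,0,90,0,0,0,4,0,115,0,0,0,4,0,130,0,0,0,4,0,140,0,0,0,4,0,146,0,0,0,4,0,146,0,0,0,4,0,146,0,0,0]' 0 40; python3 -m jog '[0,0,0,0,0,0,0,0,0,0,0,0,0,0,0,0,0,0,0,0,0,0,0,0,0,0,0,0,0,0,0,0,0,0,0,0]' 1 40
```

```text
[[ 0.511  0.277  0.157]
 [ 0.739  0.278  0.157]
 [ 0.739 -0.038  0.157]
 [ 0.513 -0.036  0.157]]
papers [0.6252 0.1204] len 0.2271 wid 0.3142 yawL -0.0 yawW 0.2
clock: 10.0
position: [0.5669, -0.1714, 0.0688]
ee_rot: [0.0, 0.989, 0.147, 0.001]
contact_force: [0.1, 1.2, 0.5]
width: 0.0852
clock: 10.75
position: [0.5669, -0.1714, 0.0688]
ee_rot: [0.0, 0.989, 0.147, 0.001]
contact_force: [-0.6, 0.6, 5.6]
width: 0.0553
```

```bash
python3 -m jog '[0,0,-5,0,0,0,0,0,-15,0,0,0,0,0,-35,0,0,0,0,0,-70,0,0,0,0,0,-110,0,0,0,0,0,-150,0,0,0,0,0,-175,0,0,0,0,0,-185,0,0,0,0,0,-185,0,0,0]';python3 - <<'E'
from rig import *
from h import *
import pickle
d=get_image("scene");pickle.dump(d,open("scene3.pkl","wb"));crop(d,290,100,190,200,3,"pics/s3.png")
d=get_image("wrist");pickle.dump(d,open("wrist3.pkl","wb"));cv2.imwrite("pics/w3.png",d["frame"][:,:,::-1])
delta(get_state(),.613,.085,.25,-73.1)
E
```

```text
clock: 11.88
position: [0.5663, -0.1712, 0.2531]
ee_rot: [0.0, 0.989, 0.147, 0.0]
contact_force: [0.6, 0.4, -2.4]
width: 0.0554
shift mm [ 119.7 -231.1    1.8] turn deg [-0.11  0.11  0.  ] tool y yaw now -73.1 pos [ 0.5656 -0.1709  0.2516] t 11.975 q6 0.86
```

View pics/s3.png

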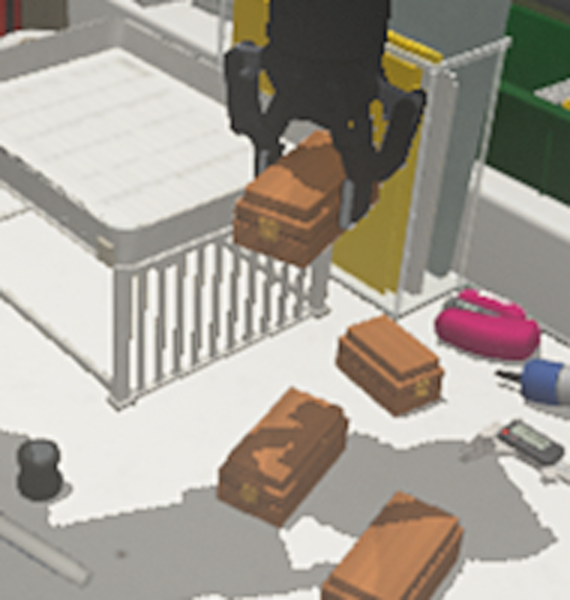

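View pics/w3.png

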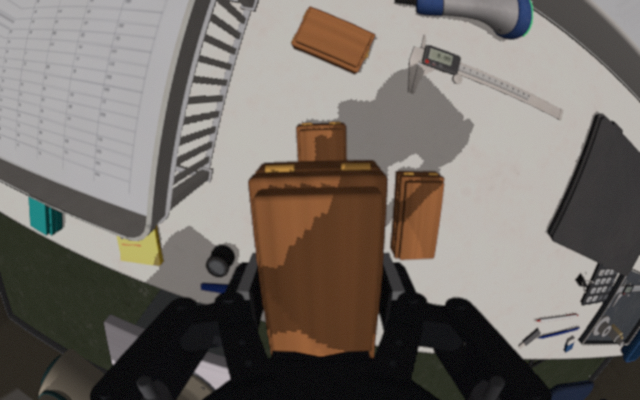

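The middle case hangs level, with the bottom case at (325,140) and the top case at (420,215) on the desk in the wrist view. Moving over the tray.

```bash
python3 -m jog '[15,-28,0,0,0,0,39,-75,0,0,0,0,65,-125,0,0,0,0,90,-175,0,0,0,0,109,-210,0,0,0,0,120,-231,0,0,0,0,120,-231,0,0,0,0,120,-231,0,0,0,0]';python3 - <<'E'
from rig import *
from h import *
import pickle
d=get_image("scene");crop(d,230,60,230,190,3,"pics/s4.png")
delta(get_state(),.613,.085,.183,-73.1)
E
```

```text
clock: 12.98
position: [0.6134, 0.084, 0.2519]
ee_rot: [0.0, 0.989, 0.147, -0.001]
contact_force: [-0.0, -0.5, -1.1]
width: 0.0553
shift mm [-0.1 -1.4 69.2] turn deg [ 0.01  0.1  -0.04] tool y yaw now -73.14 pos [0.6136 0.0838 0.2522] t 13.025 q6 1.3
```

View pics/s4.png

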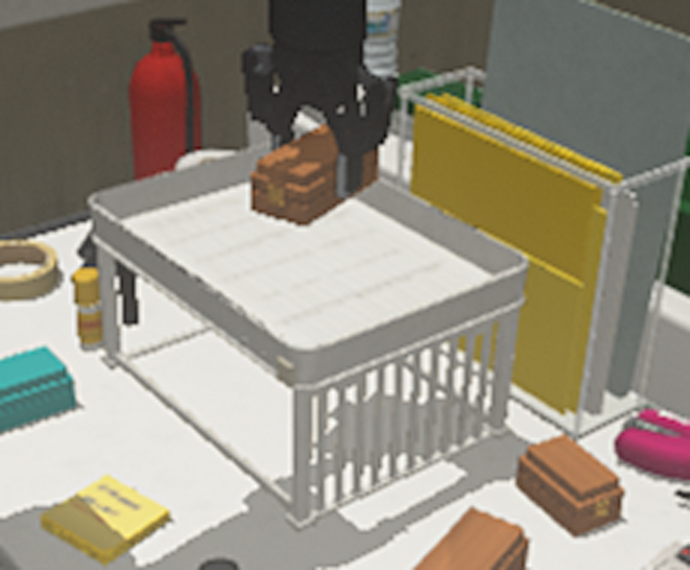

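The case is held level over the papers at (310,180). Lowering it.

```bash
python3 -m jog '[0,0,20,0,0,0,0,0,40,0,0,0,0,0,53,0,0,0,0,0,61,0,0,0,0,0,66,0,0,0,0,0,68,0,0,0,0,0,68,0,0,0]'; python3 -m jog '[0,0,1,0,0,0,0,0,2,0,0,0,0,0,2,0,0,0]'
```

```text
clock: 13.9
position: [0.6142, 0.0847, 0.1854]
ee_rot: [0.0, 0.989, 0.147, 0.0]
contact_force: [-0.3, -0.1, -2.2]
width: 0.0555
clock: 14.28
position: [0.614, 0.0847, 0.183]
ee_rot: [-0.0, 0.989, 0.147, 0.0]
contact_force: [0.4, -0.0, -1.7]
width: 0.0556
```

```bash
python3 -m jog '[0,0,1,0,0,0,0,0,2,0,0,0,0,0,2,0,0,0]'
```

```text
clock: 14.65
position: [0.6141, 0.0847, 0.1818]
ee_rot: [0.0, 0.989, 0.147, 0.0]
contact_force: [-1.8, 0.4, 4.0]
width: 0.0555
```

Contact made. Release, retreat up, and check.

```bash
python3 -m jog '[0,0,0,0,0,0,0,0,0,0,0,0,0,0,0,0,0,0,0,0,0,0,0,0,0,0,-30,0,0,0,0,0,-65,0,0,0,0,0,-65,0,0,0]' 0 40; python3 - <<'E'
from rig import *
from h import *
import pickle
d=get_image("scene");crop(d,230,60,230,190,3,"pics/s5.png");pickle.dump(d,open("scene5.pkl","wb"))
delta(get_state(),.547,-.24,.25,-73.1)
E
```

```text
clock: 15.52
position: [0.6158, 0.0848, 0.2492]
ee_rot: [0.0, 0.989, 0.147, 0.003]
contact_force: [0.3, -0.4, -0.4]
width: 0.0857
shift mm [-159.1  291.    -3. ] turn deg [ 0.04 -0.16  0.  ] tool y yaw now -73.1 pos [0.6146 0.0847 0.2472] t 15.575 q6 1.3
```

View pics/s5.png

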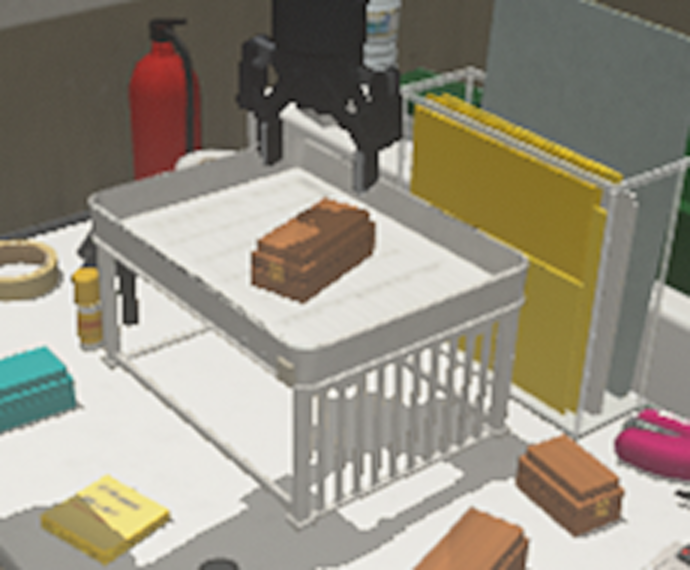

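The middle case lies flat on the papers at (313,250) and is free. Next I'll go to a look pose between the other two cases.

```bash
python3 -m jog '[-25,45,0,0,0,0,-54,98,0,0,0,0,-82,150,0,0,0,0,-110,202,0,0,0,0,-138,254,0,0,0,0,-159,291,0,0,0,0,-159,291,0,0,0,0,-159,291,0,0,0,0,-159,291,0,0,0,0]'; python3 - <<'E'
from rig import *
from h import *
import pickle
for n in ["wrist","top"]:
    d=get_image(n);pickle.dump(d,open(n+"6.pkl","wb"))
    if n=="wrist": cv2.imwrite("pics/w6.png",d["frame"][:,:,::-1]); crop(d,240,110,200,150,4,"pics/w6z.png")
delta(get_state(),.547,-.24,.25,-73.1)
E
```

```text
clock: 16.7
position: [0.5466, -0.2386, 0.2455]
ee_rot: [-0.001, 0.989, 0.148, -0.0]
contact_force: [0.7, 0.4, -0.6]
width: 0.0853
shift mm [-0.1  1.3 -4.1] turn deg [-0.03  0.    0.11] tool y yaw now -72.99 pos [ 0.5467 -0.2387  0.2459] t 16.8 q6 0.75
```

View pics/w6z.png

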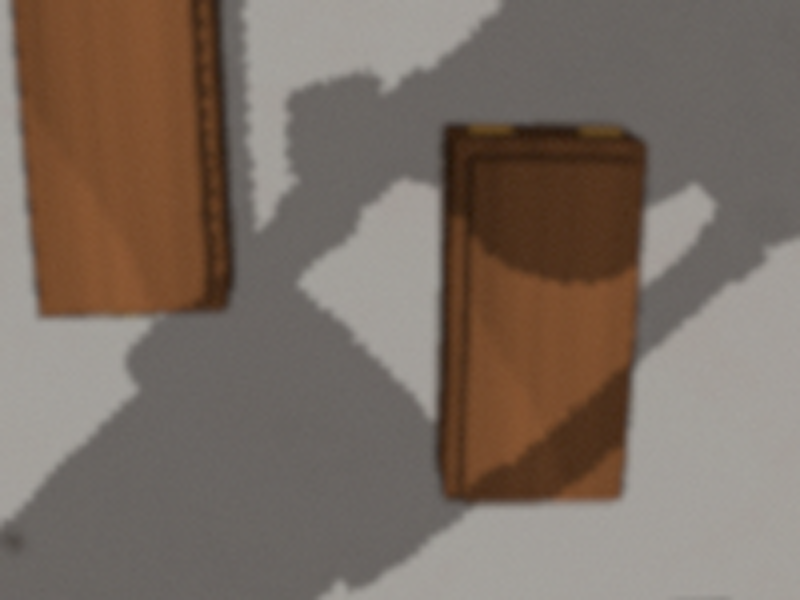

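```bash
python3 - <<'E'
from h import *;import pickle
d=pickle.load(open("wrist6.pkl","rb"));crop(d,230,75,120,125,4.8,"pics/w6y.png")
E
```

```text
(no output)
```

View pics/w6y.png

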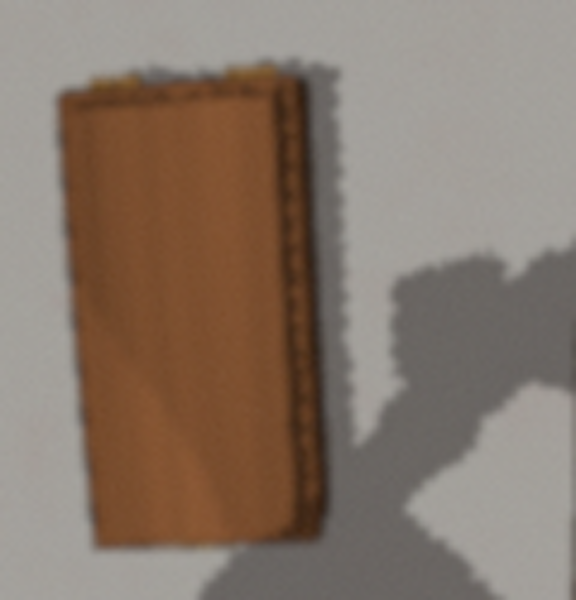

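```bash
python3 - <<'E'
from h import *;import pickle
d=pickle.load(open("wrist6.pkl","rb"))
f=lambda x,y,z:wonz(d,(x/4+240-.37,y/4+110-.37),z)
g=lambda x,y,z:wonz(d,(x/4.8+230-.4,y/4.8+75-.4),z)
rep([f(465,497,.044),f(470,156,.044),f(640,158,.044),f(620,497,.044)],"TOP case")
rep([g(100,547,.044),g(75,106,.044),g(272,98,.044),g(297,543,.044)],"BOTTOM face")
rep([g(93,542,.033),g(60,95,.033),g(302,80,.033),g(322,535,.033)],"BOTTOM wide")
E
```

```text
TOP case [ 0.5473 -0.3048] len 0.0997 wid 0.0464 yawL 18.2 yawW 16.9
BOTTOM face [ 0.566  -0.1745] len 0.1005 wid 0.0448 yawL 18.3 yawW 17.5
BOTTOM wide [ 0.5669 -0.1743] len 0.1057 wid 0.0552 yawL 18.5 yawW 18.4
```

```bash
python3 d.py .546 -.305 .026 -73
```

```text
shift mm [-20.1  63.3 219.9] turn deg [-0.03  0.    0.01] tool y yaw now -72.99 pos [ 0.5467 -0.2387  0.2459] t 16.8 q6 0.75
```

```bash
python3 -m jog '[-10,32,20,0,0,0,-20,63,60,0,0,0,-20,63,110,0,0,0,-20,63,150,0,0,0,-20,63,180,0,0,0,-20,63,200,0,0,0,-20,63,211,0,0,0,-20,63,216,0,0,0,-20,63,216,0,0,0,-20,63,216,0,0,0]' 0 40; python3 d.py .546 -.305 .026 -73
```

```text
clock: 18.05
position: [0.5463, -0.3064, 0.0309]
ee_rot: [0.001, 0.989, 0.147, 0.001]
contact_force: [0.4, -0.3, 0.4]
width: 0.0854
shift mm [ 0.1 -1.4  4.9] turn deg [ 0.08 -0.06 -0.09] tool y yaw now -73.09 pos [ 0.5463 -0.3064  0.0309] t 18.05 q6 0.65
```

```bash
python3 -m jog '[0,-1,3,0,0,0,0,-1,5,0,0,0,0,-1,5,0,0,0]' 0 40;python3 -m jog '[0,0,0,0,0,0,0,0,0,0,0,0,0,0,0,0,0,0,0,0,0,0,0,0,0,0,0,0,0,0,0,0,0,0,0,0]' 1 40; python3 d.py .565 -.175 .15 -73
```

```text
clock: 18.42
position: [0.5452, -0.305, 0.0248]
ee_rot: [-0.0, 0.989, 0.147, -0.0]
contact_force: [-0.6, 0.5, 0.2]
width: 0.0852
clock: 19.18
position: [0.5456, -0.3053, 0.0252]
ee_rot: [0.0, 0.989, 0.147, 0.0]
contact_force: [0.8, -1.3, 1.9]
width: 0.0551
shift mm [  56.5 -119.  -124.8] turn deg [ 0.03 -0.03 -0.09] tool y yaw now -73.09 pos [ 0.5456 -0.3053  0.0252] t 19.175 q6 0.65
```

Lift 100 mm, then shift over by +19, +130 mm (world).

```bash
python3 -m jog '[0,0,-5,0,0,0,0,0,-20,0,0,0,0,0,-50,0,0,0,0,0,-80,0,0,0,0,0,-100,0,0,0,15,-30,-100,0,0,0,35,-73,-100,0,0,0,50,-105,-100,0,0,0,56,-119,-100,0,0,0,56,-119,-100,0,0,0]'; python3 -m jog '[0,0,0,0,0,0,0,0,0,0,0,0]'; python3 - <<'E'
from rig import *
from h import *
import pickle
d=get_image("wrist");pickle.dump(d,open("wrist7.pkl","wb"));cv2.imwrite("pics/w7.png",d["frame"][:,:,::-1])
d=get_image("scene");crop(d,310,140,190,150,4,"pics/s7.png")
delta(get_state(),.5645,-.175,.072,-72.8)
E
```

```text
clock: 20.42
position: [0.5644, -0.1745, 0.1254]
ee_rot: [0.0, 0.989, 0.148, 0.0]
contact_force: [0.5, -0.9, -3.2]
width: 0.055
clock: 20.68
position: [0.5643, -0.1763, 0.125]
ee_rot: [0.0, 0.989, 0.146, -0.0]
contact_force: [-0.7, 0.1, -2.4]
width: 0.0547
shift mm [ 0.5 -0.9 52.9] turn deg [ 0.    0.01 -0.37] tool y yaw now -73.17 pos [ 0.5643 -0.176   0.1249] t 20.775 q6 0.86
```

View pics/w7.png

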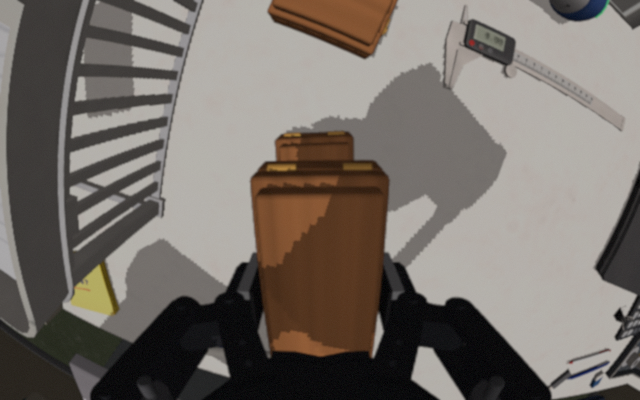

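View pics/s7.png

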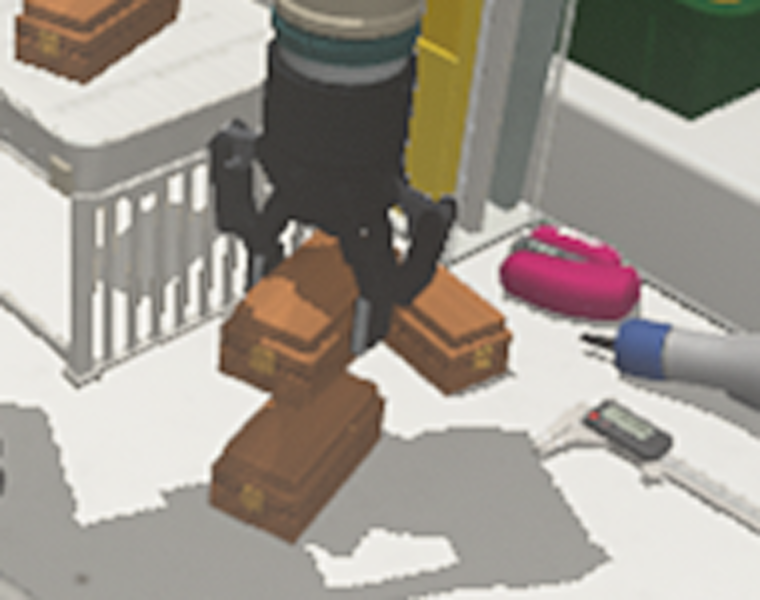

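The top case hangs level and in line above the bottom case in both views. Lowering it.

```bash
python3 -m jog '[0,-1,15,0,0,0,0,-1,30,0,0,0,0,-1,40,0,0,0,0,-1,47,0,0,0,0,-1,52,0,0,0,0,-1,52,0,0,0,0,-1,52,0,0,0]'; python3 -m jog '[0,0,1,0,0,0,0,0,2,0,0,0,0,0,2,0,0,0]'
```

```text
clock: 21.65
position: [0.5644, -0.1741, 0.0734]
ee_rot: [0.0, 0.989, 0.147, 0.0]
contact_force: [-0.9, 0.8, -3.0]
width: 0.0553
clock: 22.02
position: [0.564, -0.174, 0.071]
ee_rot: [-0.0, 0.989, 0.147, 0.0]
contact_force: [-0.3, 0.3, -2.4]
width: 0.0552
```

```bash
python3 -m jog '[0,0,1,0,0,0,0,0,2,0,0,0,0,0,2,0,0,0]';python3 d.py .5645 -.175 .069 -72.8; python3 -m jog '[0,0,0.5,0,0,0,0,0,1,0,0,0,0,0,1,0,0,0]'
```

```text
clock: 22.4
position: [0.5641, -0.174, 0.0692]
ee_rot: [0.0, 0.989, 0.147, 0.0]
contact_force: [-0.4, -0.1, -0.3]
width: 0.055
shift mm [0.1 1.1 0.2] turn deg [ 0.   -0.01 -0.29] tool y yaw now -73.09 pos [ 0.5641 -0.174   0.0692] t 22.4 q6 0.86
clock: 22.78
position: [0.5641, -0.174, 0.0692]
ee_rot: [0.0, 0.989, 0.147, 0.0]
contact_force: [-2.5, 1.3, 7.5]
width: 0.0549
```

Seated. Release and back off upward.

```bash
python3 -m jog '[0,0,0,0,0,0,0,0,0,0,0,0,0,0,0,0,0,0,0,0,0,0,0,0,0,0,-30,0,0,0,0,0,-80,0,0,0,0,0,-130,0,0,0,0,0,-180,0,0,0,0,0,-180,0,0,0,0,0,-180,0,0,0]' 0 40; python3 - <<'E'
from rig import *
from h import *
import pickle
for n in ["wrist","scene","top"]:
    d=get_image(n);pickle.dump(d,open(n+"8.pkl","wb"))
    if n=="wrist": cv2.imwrite("pics/w8.png",d["frame"][:,:,::-1])
    if n=="scene": crop(d,290,110,150,190,3,"pics/s8.png"); crop(d,335,195,80,90,6,"pics/s8z.png")
s=get_state();print(s["position"],s["contact_force"],s["width"])
E
```

```text
clock: 24.02
position: [0.5635, -0.1738, 0.2474]
ee_rot: [-0.0, 0.989, 0.147, -0.0]
contact_force: [0.3, 0.3, -0.1]
width: 0.0853
[ 0.56313785 -0.17362657  0.2460196 ] [ 0.32003519 -0.1568229  -0.08393215] 0.0857576741372719
```

View pics/w8.png

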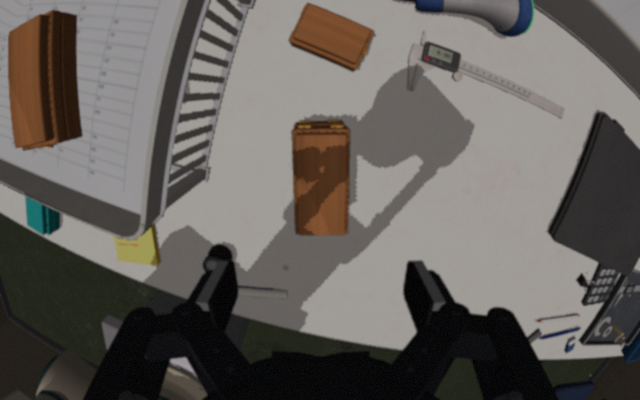

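View pics/s8.png

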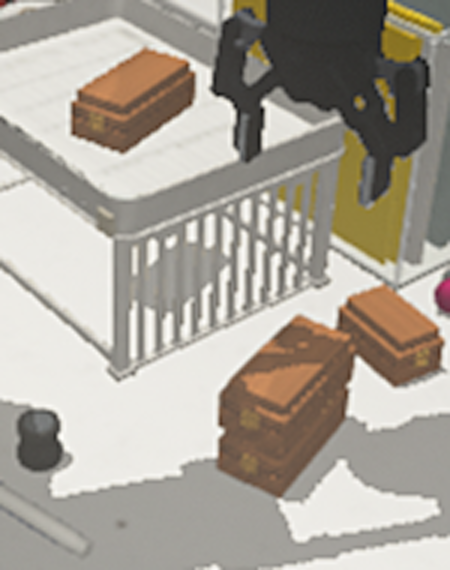

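View pics/s8z.png

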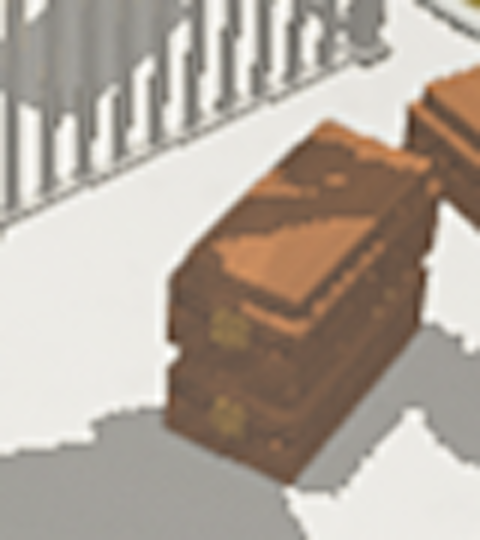

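```bash
python3 - <<'E'
from h import *;import pickle
d=pickle.load(open("scene8.pkl","rb"));f=lambda x,y,z:onz(d,(x/6+335-.42,y/6+195-.42),z)[:2].round(4)
print("top NL,NR",f(169,278,.077),f(300,335,.077),"bot NL,NR",f(165,425,0),f(290,485,0))
w=pickle.load(open("wrist8.pkl","rb"));crop(w,280,110,90,140,4,"pics/w8z.png")
E
```

```text
top NL,NR [ 0.5032 -0.1651] [ 0.5205 -0.2162] bot NL,NR [ 0.5084 -0.1627] [ 0.5251 -0.2146]
```

View pics/w8z.png

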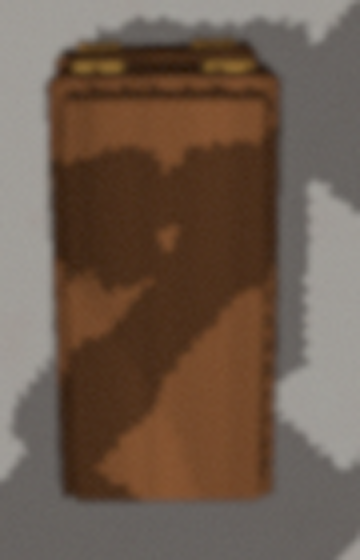

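```bash
python3 - <<'E'
from h import *;import pickle
w=pickle.load(open("wrist8.pkl","rb"));f=lambda x,y,z:wonz(w,(x/4+280-.37,y/4+110-.37),z)
rep([f(75,495,.088),f(65,97,.088),f(265,97,.088),f(262,495,.088)],"top now")
from rig import *
s=get_state();print(abs(s["qd"]).max(),s["clock"])
sign_off()
E
```

```text
top now [ 0.5657 -0.1745] len 0.0992 wid 0.0463 yawL 17.5 yawW 17.0
0.005021453527024827 24.175
the job is handed in; nothing more can be done
```

The job is handed in at about 24 s of the 64 s allowed. I lifted the top case onto the desk to the right, laid the middle case on the papers in the white tray, and put the top case back on the bottom case. Everything was let go and the gripper was raised clear with its jaws open.

**Top case position:** the wrist camera puts it at (0.566, -0.1745). The bottom case measured (0.566 to 0.567, -0.174) before the top case went back on. The two are lined up to within about 1.5°.

**Disagreement between views:** the scene camera's corner points suggest an offset of about 5 mm instead of roughly 1 mm. Both are well inside the 15 mm limit.

**Middle case:** it looks flat and inside the rim, placed at about (0.614, 0.085) with the papers centred near (0.625, 0.120).

**Other checks:** the bottom case showed no movement beyond a few mm of measurement scatter. The contact force read about 0 at the end, and no check failed.

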